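# Turn round the row of sample parts for the inspector

## Robot

A 7-joint arm with a two-finger parallel gripper is mounted at the origin on the work surface. World frame = base frame: x ahead of the robot, y to its left, z up, the work surface at z = 0. Lengths are in m, angles in rad, forces in N, time in s.
With the tool pointing down it reaches from about 0.425 to 0.95 m from the base axis. Payload 4.7 kg.
Tool frame: the origin (TCP) lies midway between the tips of the shut fingers; the grasp point (between the pads) lies 19 mm behind it; z points along the fingers, y is the line along which they close (so a half turn about z gives the same grasp; the last joint's range is limited). The gripper opens to 85 mm and grips with 20 to 120 N. Pads are 22 mm wide; open, the fingers measure 114 mm over their backs; the gripper's body (76 mm by 85 mm) begins 54 mm behind the grasp point. The pads swing forward as they close: fully open they stand 13 mm farther back than shut.
Start: joints at [-1.133, 0.469, -0.049, 1.532, 0.024, 1.141, -0.082], TCP at [0.304, 0.603, 0.231] pointing down, gripper open.
Joint ranges: [-2.59, 2.59], [-0.33, 1.99], [-1.39, 1.29], [0.1, 2.45], [-1.04, 4.18], [0.21, 1.99], [-2.66, 2.66]. Speed limits (rad/s): [2.57, 2.57, 3.14, 3.14, 3.14, 3.14, 3.14].

## Interface

Orientations are given as a unit quaternion [w, x, y, z].
In Python, from workcell import sense, get_image, hand_in gives the robot as it stands.
- The arm moves only by the tool carry_out, never from a script. Its argument "rows" is a list of rows, each a list of 2 entries, a list of its own where there are three numbers: the shift along the tool's x, y, z scaled (see below), then the turn, a rotation vector about the tool's x, y, z scaled (see below). In form: [[[dx, dy, dz], [wx, wy, wz]], ...]. A call has 1 to 12 rows; each row is the pose to reach, as a shift and turn from the pose commanded when the call began, along the tool's axes at that moment; what a row does not reach only later rows make up. The controller multiplies each number of a shift by 0.6 m and each number of a turn by 30 degrees. A row lasts 1/8 s, in which the tool goes at most 62.5 mm and 10.7 degrees, less where a joint would pass 70% of its speed; a pose out of reach is approached as far as the arm can. A call with a number of a shift or a turn outside -1 to 1 is refused whole. A call with a gripper value outside its range is refused whole. "jaw" is the opening, from 0 (shut) to 1 (fully open), set as the call begins (left out, the last holds). The fingers move at their own pace and stop on an object; "force" is the grip in N (left out, the last holds). Time passes only in rows, so rows that repeat a pose let the fingers close. It gives the time, the measured TCP pose, the force, the opening and the grip force at its end, in the units of the state.
- sense(): the state, without advancing time (a new reading comes with each control period).
- get_image(name): name is "side" or "top"; returns a dict with "img" (420x560x3 uint8, red, green, blue), "intrinsics" (3x3 intrinsics, pixels), "rvec" (rotation vector, rad) and "tvec" (3), from world to camera coordinates, as OpenCV has them. Camera axes: x right, y down, z forward; pixel columns grow to the right and rows downward; lengths in m; the calibration is good to about 2 mm. A picture is of the moment at which its call begins. There is no depth.
- hand_in(): hands the job in; it is judged then, once.
The state is a dict: "time": time; "joints": joint angles; "joint_velocities": joint speeds; "joint_efforts": joint torques, N m; "ee_pos": TCP position; "eef_rot": TCP orientation; "ft_force": force on the tool from outside, world axes, zero at the start; "wrist_torque": the same for the moment, N m; "grip_width": opening from 0.0 (shut) to 1.0 (fully open); "gripper_force": force on a finger pad.
Only numpy, scipy, OpenCV 4.12 (cv2) and the standard library are available. Lean on these libraries where they do the work, as an engineer would, in place of code of your own. Each camera call takes 0.05 s, during which the arm holds its last target. There are 200 camera calls.

## Task

Move the four sample parts from the trays of the steel rack to the empty wooden rack, in reverse order: the part that stood leftmost goes to the rightmost place, the second from the left to the second from the right, and so on, so that the inspector sitting opposite reads them in the usual order. Stand each one upright as it was, flat on the floor of its own place and roughly in the middle, and do not drop or topple any.

Things in the scene. Friction and masses are not known exactly. Their poses are not given: they have to be found in the camera images.
- bolt_mid (a point): Steel hex bolt standing upside down on its head: hexagonal head 41 mm across flats (47 mm over corners) and 12 mm high at the bottom, round threaded shank 26 mm in diameter above it, 72 mm tall in all, about 0.32 kg. This point is on its axis half-way up, 36 mm above its foot; grip the shank here. z is up along the axis. May weigh 20 % more or less.
- nut_mid (a point): Long steel coupling nut, a hexagonal bar 36 mm across flats (42 mm over corners), 66 mm tall, with a dark bore on top, standing on end, about 0.30 kg. This point is on its axis half-way up, 33 mm above its foot. Two opposite flats face along its own +x and -x; the others follow every 60 degrees. z is up along the axis. May weigh 20 % more or less.
- bush_mid (a point): Brass flanged bush standing on its flange: flange 46 mm in diameter and 8 mm thick at the bottom, round barrel 31 mm in diameter above, 68 mm tall in all, dark bore on top, about 0.27 kg. This point is on its axis half-way up, 34 mm above its foot. z is up along the axis. May weigh 20 % more or less.
- roller_mid (a point): Plain steel roller, a solid cylinder 40 mm in diameter and 66 mm tall standing on end, with two thin dark rings round it, about 0.6 kg. This point is on its axis half-way up, 33 mm above its foot. z is up along the axis. May weigh 20 % more or less.
- tray_bolt: The blue plastic tray of the steel rack in which the hex bolt stands at the start (it does not move during the job): 72 mm square outside, 64 mm inside, 4 mm floor, walls 4 mm thick whose tops stand 6 mm above that floor. Origin at the centre of its underside, axes as the steel rack's.
- tray_nut: The blue plastic tray of the steel rack in which the coupling nut stands at the start (it does not move during the job): 72 mm square outside, 64 mm inside, 4 mm floor, walls 4 mm thick whose tops stand 6 mm above that floor. Origin at the centre of its underside, axes as the steel rack's.
- tray_bush: The blue plastic tray of the steel rack in which the bush stands at the start (it does not move during the job): 72 mm square outside, 64 mm inside, 4 mm floor, walls 4 mm thick whose tops stand 6 mm above that floor. Origin at the centre of its underside, axes as the steel rack's.
- tray_roller: The blue plastic tray of the steel rack in which the roller stands at the start (it does not move during the job): 72 mm square outside, 64 mm inside, 4 mm floor, walls 4 mm thick whose tops stand 6 mm above that floor. Origin at the centre of its underside, axes as the steel rack's.
- steel_rack: The rack that is full at the start: fixed dark steel strip 90 by 330 mm, 8 mm thick, carrying the four blue trays in one row. Origin at the centre of its underside, on the table; y runs along the row, +y towards the left as seen from the robot; tray centres at y = +114, +38, -38 and -114 mm, x = 0. It may be the nearer or the farther of the two racks, turned up to about 7 degrees from straight across.
- wood_rack: The rack that is empty at the start: fixed plywood board 96 by 330 mm, 12 mm thick, with low brown wooden strips on it that part off four places in one row. Origin at the centre of its underside, on the table; y runs along the row, +y towards the left as seen from the robot; place centres at y = +114, +38, -38 and -114 mm, x = 0. Each place is 64 by 64 mm inside, floor 12 mm above the table, strips standing 6 mm above that floor (12 mm wide between neighbouring places).

How it is judged:
By the outcome, as a careful person would: the job done as asked, in the order asked, and still so for the second after the job is handed in, with the robot touching nothing.
It also fails if it takes over 93 s, if anything falls off the work surface, if the arm or the gripper's body presses on something with over 40 N, if the wrist force passes 120 N, or if a joint passes its speed limit or range.

## Working session

There is one attempt and no reset: what is moved stays moved. The work goes in short steps, Python scripts to look and compute and a tool call to move; the robot and the scene stay as the last step left them, time stands still between calls to the robot, and variables do not carry over. Pictures are saved under pics/ and viewed, at most 14 in all, crops included, and the job is handed in when it is done.

Besides the shell and the picture viewer there is one more tool, called after ">>>" as name(argument=value, ...), one argument or row to a line, values as JSON. carry_out: Moves the arm, as the interface text tells. Its arguments: {"type":"object","properties":{"rows":{"type":"array"},"jaw":{"type":"number"},"force":{"type":"number"}},"required":["rows"]}

```bash
ls; mkdir -p pics; python3 - <<'E'
from workcell import *
import cv2
s=sense(); print(s)
for n in("top","side"):
    d=get_image(n); cv2.imwrite(f"pics/{n}0.png",cv2.cvtColor(d["img"],cv2.COLOR_RGB2BGR)); print(n,d["intrinsics"],d["rvec"],d["tvec"])
E
```

```text
pics
{'time': 0.0, 'joints': array([-1.13289437,  0.46944319, -0.04857664,  1.5337063 ,  0.02413099,
        1.14103021, -0.08231312]), 'joint_velocities': array([-3.37368354e-04,  2.91530976e-04,  1.35369720e-05, -3.79604447e-04,
       -6.63260603e-04, -1.36967849e-03,  3.70335274e-04]), 'joint_efforts': array([ 5.36162570e-04, -5.10304427e+01, -4.61168541e-02, -2.37719357e+01,
        1.08169709e-02,  7.35298265e-03,  1.35659473e-06]), 'ee_pos': array([0.30351121, 0.60224288, 0.23025498]), 'eef_rot': array([-1.76507144e-04,  2.31280015e-01,  9.72886712e-01, -9.84551536e-04]), 'ft_force': array([ 0.11389271, -0.15264455,  0.98964583]), 'wrist_torque': array([-0.01076904, -0.05119886, -0.02258503]), 'gripper_force': 0.0, 'grip_width': 0.9981499439696238}
top [[381.62182594   0.         286.70321973]
 [  0.         381.62182594 212.80033569]
 [  0.           0.           1.        ]] [ 2.13140364 -2.10274377  0.15615709] [-0.02466415  0.55656719  0.6268704 ]
side [[525.90803447   0.         283.792359  ]
 [  0.         525.90803447 210.02321437]
 [  0.           0.           1.        ]] [ 2.09921102 -0.24291984  0.14671539] [-0.54459867  0.12291641  0.62764677]
```

View pics/top0.png

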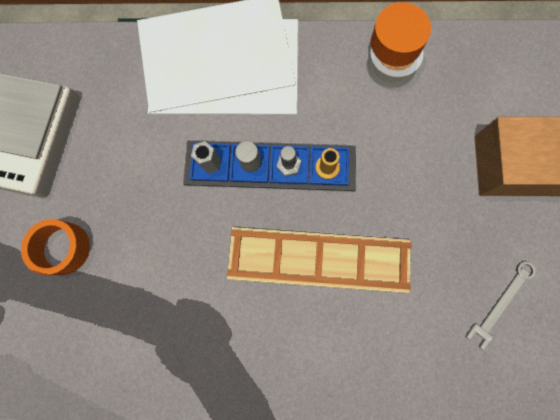

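View pics/side0.png

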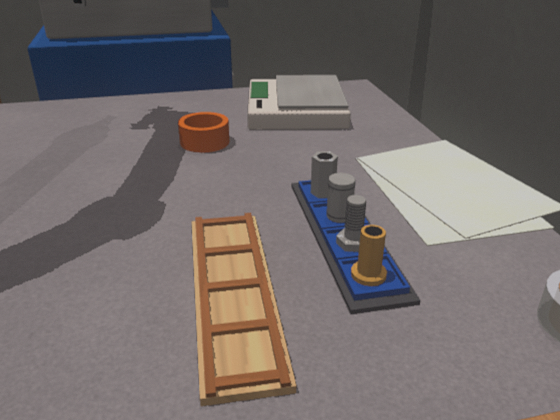

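The top view shows the steel rack, which is the farther one (u 185–355, v 140–190), with nut, roller, bolt and bush from left to right. The wood rack is nearer (u 228–410, v 228–292). The side view agrees.

```bash
cat > h.py <<'E'
import numpy as np, cv2
from workcell import *
class Cam:
    def __init__(s,n):
        d=get_image(n); s.img=d["img"]; s.K=np.array(d["intrinsics"]); s.r=np.array(d["rvec"]); s.t=np.array(d["tvec"]); s.R=cv2.Rodrigues(s.r)[0]; s.c=-s.R.T@s.t
    def ray(s,p,z):
        p=np.atleast_2d(p).astype(float); d=np.c_[p,np.ones(len(p))]@np.linalg.inv(s.K).T@s.R
        return s.c+d*((z-s.c[2])/d[:,2])[:,None]
    def proj(s,P): return cv2.projectPoints(np.float64(P).reshape(-1,1,3),s.r,s.t,s.K,None)[0][:,0]
    def crop(s,name,x0,y0,x1,y1,k,pts=()):
        im=cv2.resize(cv2.cvtColor(s.img[y0:y1,x0:x1],cv2.COLOR_RGB2BGR),None,fx=k,fy=k,interpolation=cv2.INTER_CUBIC)
        for p in pts: cv2.circle(im,tuple(int(round(v)) for v in ((p[0]+.5-x0)*k,(p[1]+.5-y0)*k)),2,(255,0,255),-1)
        cv2.imwrite(f"pics/{name}.png",im)
def rect(mask):
    c=max(cv2.findContours(mask,0,1)[0],key=cv2.contourArea); return cv2.convexHull(c)[:,0].astype(float)
def wrect(cam,hull,z):
    P=cam.ray(hull,z)[:,:2]; (c,sz,_)=r=cv2.minAreaRect((P*1000).astype(np.float32)); b=cv2.boxPoints(r)
    e=[b[1]-b[0],b[2]-b[1]]; e=max(e,key=np.linalg.norm); e=e*np.sign(e[1])
    return np.array(c),sz,np.arctan2(-e[0],e[1])
E
python3 - <<'E'
from h import *
for n in("top","side"):
    c=Cam(n); print(n,c.c)
    h=cv2.cvtColor(c.img,cv2.COLOR_RGB2HSV)
    b=cv2.inRange(h,(105,150,50),(130,255,255)); w=cv2.inRange(h,(5,90,60),(30,255,255))
    if n=="top":
        b[:120]=0;b[210:]=0; w[:215]=0;w[310:]=0;w[:,:200]=0
        b=cv2.morphologyEx(b,3,np.ones((7,7))); w=cv2.morphologyEx(w,3,np.ones((7,7)))
    else:
        b[:150]=0;w[:210]=0;w[:,300:]=0;w[395:]=0
        b=cv2.morphologyEx(b,3,np.ones((15,15))); w=cv2.morphologyEx(w,3,np.ones((7,7)))
    w0=wrect(c,rect(w),.012); b0=wrect(c,rect(b),.018); print("wood",w0,"blue",b0)
    if n=="top":
        for (cc,sz,a),z,ox in((w0,.012,0),(b0,.018,0)):
            pass
        c.crop("tc",180,130,420,300,3.3); T=c
    else: c.crop("sc",285,140,415,305,3.6)
E
```

```text
top [ 0.43936097 -0.03668404  0.71341297]
wood (array([478.18463135, -76.1711731 ]), (331.6824645996094, 95.11529541015625), np.float32(-0.055705674)) blue (array([657.1619873 ,  18.95947266]), (299.3048400878906, 73.38372039794922), np.float32(-0.026557572))
side [ 0.41674749 -0.58827325  0.4311528 ]
wood (array([477.33154297, -73.30172729]), (346.8795166015625, 95.28472900390625), np.float32(-0.060443703)) blue (array([656.21289062,  17.97525024]), (295.773681640625, 71.83644104003906), np.float32(-0.025917294))
```

View pics/tc.png

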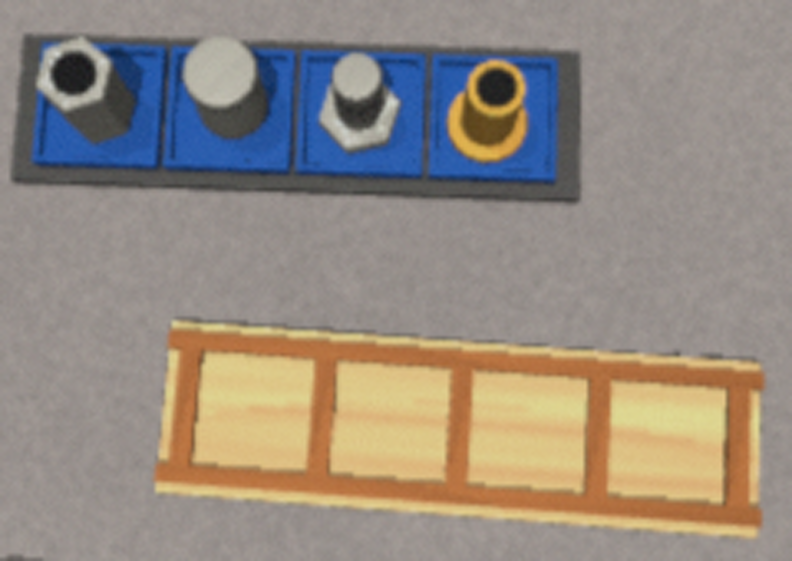

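View pics/sc.png

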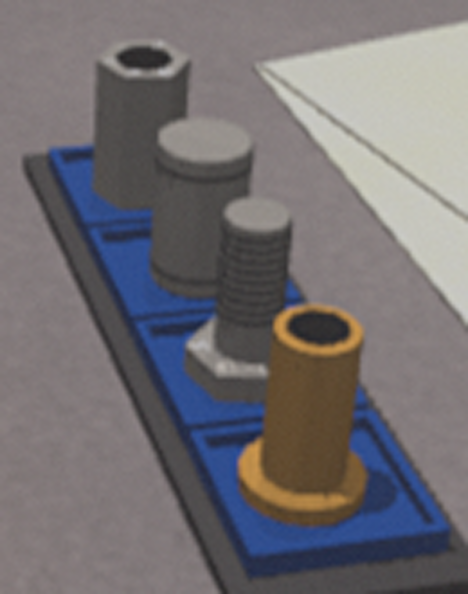

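The top crop shows the tops of all four parts at nut (75,74), roller (220,74), bolt (357,79) and bush (497,86). The nut's hexagon has corners near (80,36), (110,53), (109,90), (74,110), (40,95) and (38,58). The side crop shows tops at nut (145,58), roller (205,141), bolt (258,217) and bush (319,328).

```bash
python3 - <<'E'
from h import *
t=Cam("top"); s=Cam("side")
f=lambda p,k,o:(np.array(p,float)+.5)/k-.5+np.array(o)
tp=f([(75,74),(220,74),(357,79),(497,86)],3.3,(180,130)); sp=f([(145,58),(205,141),(258,217),(319,328)],3.6,(285,140))
z=[.078,.078,.084,.080]
for i,n in enumerate(("nut","roller","bolt","bush")):
    a=t.ray(tp[i],z[i])[0]; b=s.ray(sp[i],z[i])[0]; 
    P=lambda c:c.K@np.c_[c.R,c.t]
    X=cv2.triangulatePoints(P(t),P(s),tp[i],sp[i])[:,0]; X=X[:3]/X[3]
    print(n,(a*1000).round(1),(b*1000).round(1),"tri",(X*1000).round(1))
# nut mask of bright top in top view
g=cv2.cvtColor(t.img,cv2.COLOR_RGB2HSV)
def top(x0,y0,x1,y1,zz,lo,hi):
    k=6; im=cv2.resize(g[y0:y1,x0:x1],None,fx=k,fy=k,interpolation=cv2.INTER_CUBIC)
    m=cv2.inRange(im,lo,hi); c=max(cv2.findContours(m,0,1)[0],key=cv2.contourArea)[:,0]
    W=t.ray((c+.5)/k-.5+np.array((x0,y0)),zz)[:,:2]*1000
    W=cv2.convexHull(W.astype(np.float32)); ctr,r=cv2.minEnclosingCircle(W); return W,ctr,r
for nm,a in dict(nut=(185,135,222,170,.078,(0,0,125),(180,70,255)),roller=(232,135,262,172,.078,(0,0,125),(180,60,255)),bolt=(278,140,302,160,.084,(0,0,125),(180,60,255))).items():
    W,ctr,r=top(*a); w=W[:,0].astype(float); print(nm,ctr,r)
    # width by direction
    an=np.radians(np.arange(0,180,3)); wd=[np.ptp(w@[np.cos(q),np.sin(q)]) for q in an]
    mid=[[(w@[np.cos(q),np.sin(q)]).max()+(w@[np.cos(q),np.sin(q)]).min()] for q in (0,np.pi/2)]
    print(" mid",np.ravel(mid)/2, "widths",dict(zip(range(0,180,3),np.round(wd,1).tolist())) if nm=="nut" else (min(wd),max(wd)))
r=wc,sz,a=np.array([478.1,-75.5]),0,-.057
for y in(114,38,-38,-114): print("place",y,wc+y*np.array([-np.sin(a),np.cos(a)]))
wcs=np.array([656.7,18.5]);a=-.026
for y in(114,38,-38,-114): print("tray",y,wcs+y*np.array([-np.sin(a),np.cos(a)]))
E
```

```text
nut [658.  131.4  78. ] [658.2 134.   78. ] tri [657.3 131.1  79.4]
roller [658.5  54.2  78. ] [658.4  53.   78. ] tri [658.9  54.3  77.3]
bolt [654.2 -18.5  84. ] [653.8 -20.   84. ] tri [654.5 -18.4  83. ]
bush [652.2 -91.7  80. ] [650.4 -89.9  80. ] tri [650.5 -91.3  81.1]
nut (672.261962890625, 132.05604553222656) 37.365962982177734
 mid [664.3288269  131.88999557] widths {0: 52.2, 3: 53.4, 6: 54.8, 9: 56.0, 12: 57.1, 15: 58.1, 18: 58.8, 21: 59.8, 24: 61.2, 27: 62.4, 30: 63.4, 33: 64.3, 36: 64.9, 39: 65.4, 42: 65.7, 45: 65.9, 48: 65.8, 51: 65.6, 54: 65.3, 57: 64.7, 60: 64.1, 63: 63.8, 66: 64.8, 69: 65.6, 72: 66.2, 75: 66.6, 78: 66.9, 81: 66.9, 84: 66.8, 87: 66.5, 90: 66.0, 93: 65.4, 96: 66.8, 99: 68.5, 102: 69.9, 105: 71.2, 108: 72.3, 111: 73.1, 114: 73.8, 117: 74.3, 120: 74.5, 123: 74.6, 126: 74.5, 129: 74.1, 132: 73.6, 135: 72.8, 138: 71.9, 141: 70.7, 144: 69.4, 147: 67.8, 150: 66.1, 153: 64.2, 156: 62.8, 159: 62.0, 162: 61.1, 165: 60.0, 168: 58.8, 171: 57.4, 174: 55.8, 177: 54.1}
roller (672.5428466796875, 54.95576477050781) 31.98784065246582
 mid [665.71850586  54.87498474] widths (np.float64(50.2037353515625), np.float64(59.862634976001345))
bolt (653.9337158203125, -15.08637809753418) 16.0958309173584
 mid [656.43386841 -16.53840172] widths (np.float64(24.581853322406857), np.float64(32.17801902049064))
place 114 [484.5944819   38.31485714]
place 38 [480.2648273  -37.56171429]
place -38 [ 475.9351727  -113.43828571]
place -114 [ 471.6055181  -189.31485714]
tray 114 [659.66366607 132.46147017]
tray 38 [657.68788869  56.48715672]
tray -38 [655.71211131 -19.48715672]
tray -114 [653.73633393 -95.46147017]
```

```bash
cat > m.py <<'E'
import sys, numpy as np
from scipy.spatial.transform import Rotation as R
from workcell import sense
def go(x,y,z,phi=None):
    s=sense(); q=s["eef_rot"]; r=R.from_quat([q[1],q[2],q[3],q[0]]); M=r.as_matrix()
    ph=np.degrees(np.arctan2(M[1,1],M[0,1])); d=M.T@(np.array([x,y,z])/1000-s["ee_pos"])/.6
    if phi is None: phi=ph
    a=np.radians(phi); Y=np.array([np.cos(a),np.sin(a),0]); Z=np.array([0,0,-1.]); T=np.c_[np.cross(Y,Z),Y,Z]
    w=R.from_matrix(M.T@T).as_rotvec(degrees=True)/30
    print("t %.2f"%s["time"],"phi %.1f"%ph,"pos",(s["ee_pos"]*1000).round(1),"shift",d.round(4),"turn",w.round(3))
if __name__=="__main__": go(*map(float,sys.argv[1:]))
E
python3 - <<'E'
from h import *; from m import go
t=Cam("top")
p=(np.array([(80,36),(110,53),(109,90),(74,110),(40,95),(38,58)])+.5)/3.3-.5+np.array((180,130))
W=t.ray(p,.078)[:,:2]*1000; c=W.mean(0); v=W-c; print(c,np.linalg.norm(v,axis=1).round(1),np.degrees(np.arctan2(v[:,1],v[:,0])).round(1))
go(658,132,150,30)
t.crop("nut",188,135,226,180,13)
E
```

```text
[658.22994723 131.37385234] [21.  21.4 20.6 20.1 21.7 22.1] [  -4.   -57.3 -115.8 -178.6  123.5   67.3]
t 0.35 phi 63.3 pos [303.7 602.7 231.1] shift [-0.8804 -0.4347  0.1353] turn [-1.000e-03  0.000e+00  1.108e+00]
```

View pics/nut.png

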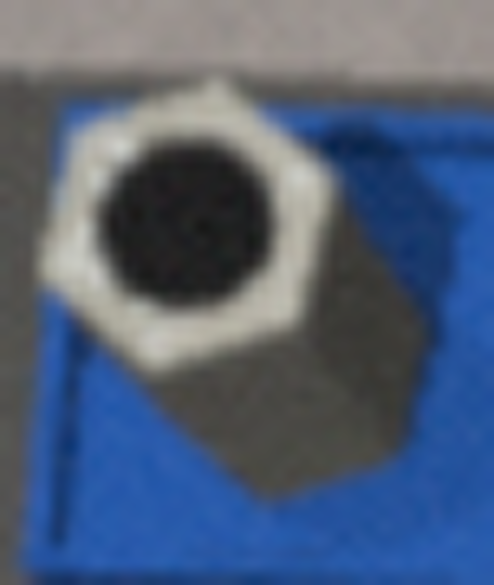

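The enlarged nut shows hexagon corners near (222,78), (335,178), (298,325), (155,370), (45,265) and (72,128) about centre (188,224). The corners therefore sit at about −12° in the world, and a flat's normal is near +18°. I'll grip the nut at phi = 18°.

>>> carry_out(
  rows=[
    [[-0.1,-0.05,0.02],[0,0,0.1]],
    [[-0.88,-0.435,0.135],[0,0,1.0]],
    [[-0.88,-0.435,0.135],[0,0,1.0]],
    [[-0.88,-0.435,0.135],[0,0,1.0]],
    [[-0.88,-0.435,0.135],[0,0,1.0]],
    [[-0.88,-0.435,0.135],[0,0,1.0]],
    [[-0.88,-0.435,0.135],[0,0,1.0]],
    [[-0.88,-0.435,0.135],[0,0,1.0]],
    [[-0.88,-0.435,0.135],[0,0,1.0]],
    [[-0.88,-0.435,0.135],[0,0,1.0]],
    [[-0.88,-0.435,0.135],[0,0,1.0]],
    [[-0.88,-0.435,0.135],[0,0,1.0]],
  ],
  jaw=1,
  force=60,
)

```text
time: 1.85
ee_pos: [0.6572, 0.1335, 0.1502]
eef_rot: [-0.001, 0.475, 0.88, 0.0]
ft_force: [0.9, 0.6, -0.5]
grip_width: 1.0
gripper_force: 0.0
```

```bash
python3 m.py 658 132 150 18
```

```text
t 1.85 phi 33.3 pos [657.2 133.5 150.2] shift [-0.0028 -0.0003  0.0003] turn [-0.    -0.003  0.511]
```

>>> carry_out(
  rows=[
    [[-0.001,0,0],[0,0,0.3]],
    [[-0.002,0,0],[0,0,0.51]],
    [[-0.002,0,0],[0,0,0.51]],
    [[-0.002,0,0.05],[0,0,0.51]],
    [[-0.002,0,0.1],[0,0,0.51]],
    [[-0.002,0,0.14],[0,0,0.51]],
    [[-0.002,0,0.17],[0,0,0.51]],
    [[-0.002,0,0.19],[0,0,0.51]],
    [[-0.002,0,0.21],[0,0,0.51]],
    [[-0.002,0,0.21],[0,0,0.51]],
    [[-0.002,0,0.21],[0,0,0.51]],
  ],
)

```text
time: 3.22
ee_pos: [0.659, 0.1312, 0.0249]
eef_rot: [0.0, 0.588, 0.809, 0.0]
ft_force: [-0.5, -0.6, 0.6]
grip_width: 1.0
gripper_force: 0.0
```

```bash
python3 - <<'E'
from h import *; from m import go
go(658,132,24,18)
Cam("side").crop("s1",250,90,450,320,2.5)
E
```

```text
t 3.23 phi 18.0 pos [659.  131.2  24.9] shift [ 0.0018 -0.0012  0.0015] turn [ 0.002  0.    -0.001]
```

View pics/s1.png

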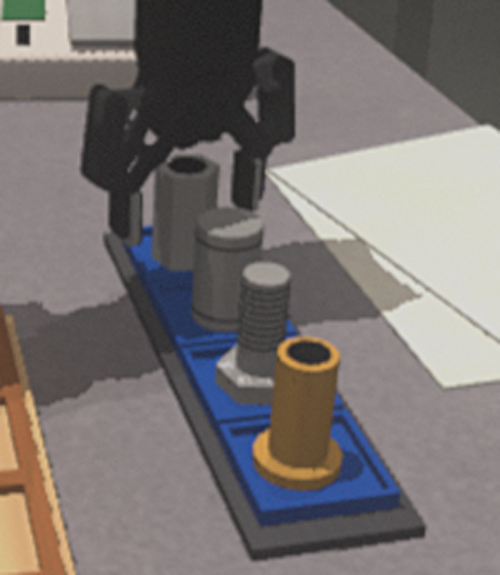

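The fingers straddle the nut: left finger near (122,215), right near (250,180), nut between at (187,210). They clear the roller, so I'll close.

>>> carry_out(
  rows=[
    [[0,0,0],[0,0,0]],
    [[0,0,0],[0,0,0]],
    [[0,0,0],[0,0,0]],
    [[0,0,0],[0,0,0]],
    [[0,0,0],[0,0,0]],
    [[0,0,0],[0,0,0]],
    [[0,0,0],[0,0,0]],
    [[0,0,0],[0,0,0]],
  ],
  jaw=0,
  force=60,
)

```text
time: 4.28
ee_pos: [0.6589, 0.1312, 0.0247]
eef_rot: [0.0, 0.588, 0.809, 0.0]
ft_force: [-0.8, -0.9, 5.6]
grip_width: 0.42
gripper_force: 58.8
```

```bash
python3 m.py 658 132 125 18
```

```text
t 4.28 phi 18.0 pos [658.9 131.2  24.7] shift [ 0.0017 -0.0008 -0.1671] turn [ 0.002  0.    -0.002]
```

>>> carry_out(
  rows=[
    [[0,0,-0.03],[0,0,0]],
    [[0,0,-0.09],[0,0,0]],
    [[0,0,-0.15],[0,0,0]],
    [[0,0,-0.18],[0,0,0]],
    [[-0.02,-0.023,-0.18],[0,0,0]],
    [[-0.07,-0.08,-0.18],[0,0,0]],
    [[-0.13,-0.15,-0.18],[0,0,0]],
    [[-0.19,-0.22,-0.18],[0,0,0]],
    [[-0.25,-0.285,-0.18],[0,0,0]],
    [[-0.31,-0.35,-0.18],[0,0,0]],
    [[-0.36,-0.405,-0.18],[0,0,0]],
    [[-0.39,-0.44,-0.18],[0,0,0]],
  ],
)

```text
time: 5.78
ee_pos: [0.4751, -0.1755, 0.1306]
eef_rot: [-0.002, 0.59, 0.808, -0.001]
ft_force: [0.2, -0.1, -3.5]
grip_width: 0.41
gripper_force: 58.2
```

```bash
python3 m.py 471.6 -189.3 26 18
```

```text
t 5.78 phi 17.7 pos [ 475.1 -175.5  130.6] shift [-0.0204 -0.0118  0.1744] turn [-0.008 -0.003 -0.01 ]
```

>>> carry_out(
  rows=[
    [[-0.015,-0.01,0.01],[0,0,0]],
    [[-0.02,-0.015,0.03],[0,0,0]],
    [[-0.02,-0.015,0.06],[0,0,0]],
    [[-0.02,-0.015,0.09],[0,0,0]],
    [[-0.02,-0.015,0.11],[0,0,0]],
    [[-0.02,-0.015,0.12],[0,0,0]],
    [[-0.02,-0.015,0.12],[0,0,0]],
    [[-0.02,-0.015,0.12],[0,0,0]],
  ],
)

```text
time: 6.78
ee_pos: [0.4751, -0.1871, 0.0607]
eef_rot: [0.0, 0.588, 0.809, 0.0]
ft_force: [0.1, -1.0, -1.6]
grip_width: 0.411
gripper_force: 58.2
```

```bash
python3 m.py 471.6 -189.3 26 18
```

```text
t 6.78 phi 18.0 pos [ 475.1 -187.1   60.7] shift [-0.0016 -0.0066  0.0578] turn [ 0.002  0.001 -0.001]
```

>>> carry_out(
  rows=[
    [[-0.002,-0.007,0.02],[0,0,0]],
    [[-0.002,-0.007,0.04],[0,0,0]],
    [[-0.002,-0.007,0.05],[0,0,0]],
    [[-0.002,-0.007,0.055],[0,0,0]],
    [[-0.002,-0.007,0.058],[0,0,0]],
    [[-0.002,-0.007,0.0595],[0,0,0]],
    [[-0.002,-0.007,0.0595],[0,0,0]],
    [[-0.002,-0.007,0.0595],[0,0,0]],
  ],
)

```text
time: 7.78
ee_pos: [0.4711, -0.1895, 0.0247]
eef_rot: [0.0, 0.588, 0.809, 0.0]
ft_force: [-0.1, -0.5, -1.0]
grip_width: 0.418
gripper_force: 58.4
```

```bash
python3 - <<'E'
from h import *; from m import go
go(471.6,-189.3,25,18)
Cam("side").crop("s2",150,200,350,420,2.5)
E
```

```text
t 7.78 phi 18.0 pos [ 471.1 -189.5   24.7] shift [ 0.0001  0.0009 -0.0005] turn [ 0.001  0.    -0.001]
```

View pics/s2.png

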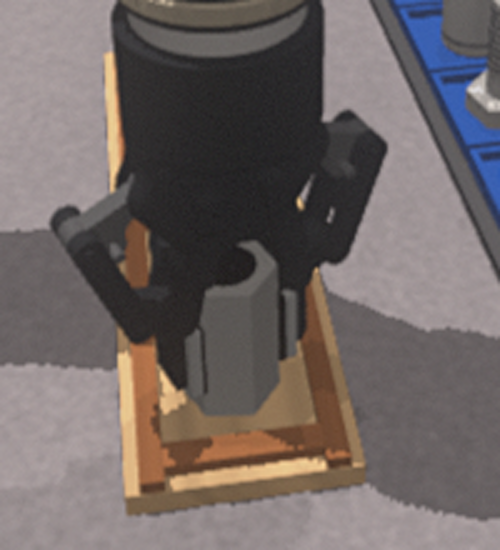

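The nut stands between the pads in the nearest (rightmost) place, with its foot at about (235,408), roughly mid-place and on the floor. I'll open and rise.

>>> carry_out(
  rows=[
    [[0,0,0],[0,0,0]],
    [[0,0,0],[0,0,0]],
    [[0,0,0],[0,0,0]],
    [[0,0,0],[0,0,0]],
    [[0,0,0],[0,0,0]],
    [[0,0,-0.04],[0,0,0]],
    [[0,0,-0.1],[0,0,0]],
    [[0,0,-0.16],[0,0,0]],
    [[0,0,-0.2],[0,0,0]],
    [[0,0,-0.2],[0,0,0]],
  ],
  jaw=1,
)

```text
time: 9.07
ee_pos: [0.4722, -0.1899, 0.1463]
eef_rot: [0.002, 0.588, 0.809, 0.001]
ft_force: [-0.6, 0.0, -0.2]
grip_width: 1.003
gripper_force: 0.0
```

```bash
python3 - <<'E'
from h import *; from m import go
go(658.5,54,145,-1.5)
Cam("side").crop("s3",150,150,420,420,2)
E
```

```text
t 9.07 phi 18.0 pos [ 472.2 -189.9  146.3] shift [0.291  0.4207 0.0031] turn [0.008 0.003 0.649]
```

View pics/s3.png

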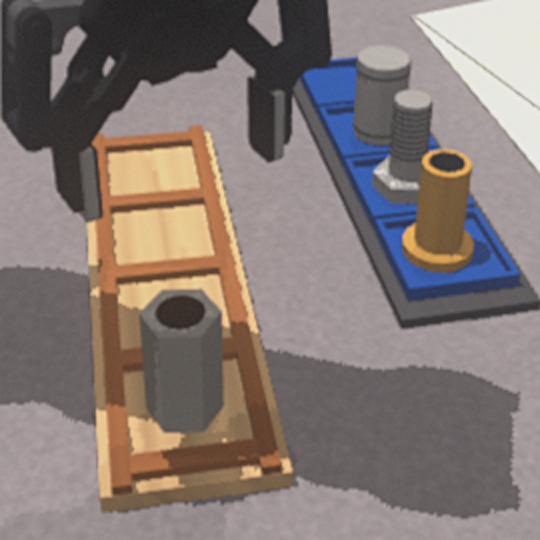

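The nut stands upright in the rightmost place, with its base near (185,425) and clear of the strips. Next is the roller.

>>> carry_out(
  rows=[
    [[0.03,0.043,0.002],[0,0,0.1]],
    [[0.08,0.116,0.003],[0,0,0.3]],
    [[0.14,0.2,0.003],[0,0,0.5]],
    [[0.2,0.29,0.003],[0,0,0.65]],
    [[0.25,0.36,0.003],[0,0,0.65]],
    [[0.28,0.405,0.003],[0,0,0.65]],
    [[0.291,0.42,0.003],[0,0,0.65]],
    [[0.291,0.42,0.003],[0,0,0.65]],
    [[0.291,0.42,0.003],[0,0,0.65]],
    [[0.291,0.42,0.003],[0,0,0.65]],
  ],
)

```text
time: 10.38
ee_pos: [0.6563, 0.0525, 0.143]
eef_rot: [0.0, 0.717, 0.697, -0.0]
ft_force: [0.2, 0.2, -0.3]
grip_width: 0.997
gripper_force: 0.0
```

```bash
python3 m.py 658.5 54 24 -1.5
```

```text
t 10.38 phi -1.7 pos [656.3  52.5 143. ] shift [0.0027 0.0037 0.1983] turn [-0.     0.001 -0.006]
```

>>> carry_out(
  rows=[
    [[0.003,0.004,0.02],[0,0,0]],
    [[0.003,0.004,0.06],[0,0,0]],
    [[0.003,0.004,0.11],[0,0,0]],
    [[0.003,0.004,0.15],[0,0,0]],
    [[0.003,0.004,0.18],[0,0,0]],
    [[0.003,0.004,0.198],[0,0,0]],
    [[0.003,0.004,0.198],[0,0,0]],
    [[0.003,0.004,0.198],[0,0,0]],
  ],
)

```text
time: 11.38
ee_pos: [0.66, 0.0561, 0.0248]
eef_rot: [0.0, 0.717, 0.697, 0.001]
ft_force: [-0.8, -0.3, 0.4]
grip_width: 1.0
gripper_force: 0.0
```

>>> carry_out(
  rows=[
    [[0,0,0],[0,0,0]],
    [[0,0,0],[0,0,0]],
    [[0,0,0],[0,0,0]],
    [[0,0,0],[0,0,0]],
    [[0,0,0],[0,0,0]],
    [[0,0,0],[0,0,0]],
    [[0,0,0],[0,0,0]],
    [[0,0,0],[0,0,0]],
  ],
  jaw=0,
  force=70,
)

```text
time: 12.38
ee_pos: [0.6603, 0.0561, 0.0249]
eef_rot: [0.001, 0.717, 0.698, 0.001]
ft_force: [0.6, -0.0, 5.8]
grip_width: 0.457
gripper_force: 70.1
```

```bash
python3 m.py 475.9 -113.4 125 -1.5
```

```text
t 12.38 phi -1.5 pos [660.3  56.1  24.9] shift [-0.2906 -0.2992 -0.1676] turn [ 0.004 -0.001 -0.002]
```

>>> carry_out(
  rows=[
    [[0,0,-0.02],[0,0,0]],
    [[0,0,-0.06],[0,0,0]],
    [[0,0,-0.1],[0,0,0]],
    [[0,0,-0.13],[0,0,0]],
    [[0,0,-0.14],[0,0,0]],
    [[0,0,-0.14],[0,0,0]],
  ],
)

```text
time: 13.12
ee_pos: [0.6588, 0.0561, 0.1076]
eef_rot: [-0.0, 0.717, 0.698, -0.0]
ft_force: [0.4, -0.5, -6.8]
grip_width: 0.45
gripper_force: 71.1
```

```bash
python3 - <<'E'
from h import *; from m import go
go(475.9,-113.4,125,-1.5)
Cam("side").crop("s4",250,60,450,280,2.5)
E
```

```text
t 13.12 phi -1.5 pos [658.8  56.1 107.6] shift [-0.2906 -0.2972 -0.0287] turn [-0.002 -0.    -0.001]
```

View pics/s4.png

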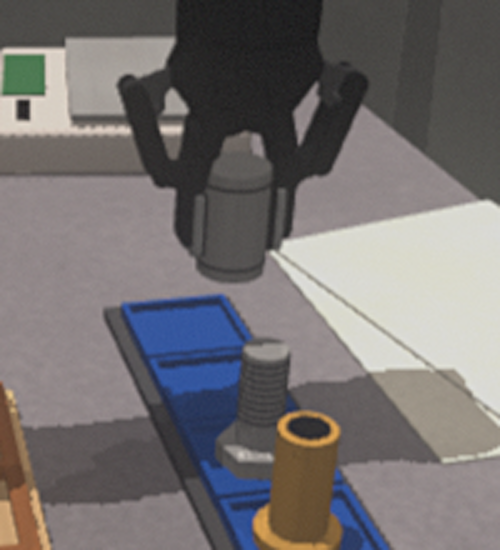

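The roller hangs upright between the pads at (235,215) and is clear of the bolt. I'll carry it over.

>>> carry_out(
  rows=[
    [[-0.02,-0.02,-0.02],[0,0,0]],
    [[-0.07,-0.07,-0.02],[0,0,0]],
    [[-0.13,-0.13,-0.02],[0,0,0]],
    [[-0.19,-0.19,-0.02],[0,0,0]],
    [[-0.24,-0.245,-0.02],[0,0,0]],
    [[-0.275,-0.28,-0.01],[0,0,0]],
    [[-0.29,-0.296,0.01],[0,0,0]],
    [[-0.29,-0.296,0.04],[0,0,0]],
    [[-0.29,-0.296,0.06],[0,0,0]],
    [[-0.29,-0.296,0.07],[0,0,0]],
    [[-0.29,-0.296,0.07],[0,0,0]],
    [[-0.29,-0.296,0.07],[0,0,0]],
  ],
)

```text
time: 14.68
ee_pos: [0.4776, -0.1131, 0.0663]
eef_rot: [0.0, 0.716, 0.698, 0.0]
ft_force: [-0.2, -0.2, -5.9]
grip_width: 0.447
gripper_force: 71.7
```

```bash
python3 m.py 475.9 -113.4 25.4 -1.5
```

```text
t 14.68 phi -1.5 pos [ 477.6 -113.1   66.3] shift [-0.0006 -0.0029  0.0682] turn [ 0.002  0.    -0.001]
```

>>> carry_out(
  rows=[
    [[0,-0.003,0.02],[0,0,0]],
    [[0,-0.003,0.04],[0,0,0]],
    [[0,-0.003,0.055],[0,0,0]],
    [[0,-0.003,0.062],[0,0,0]],
    [[0,-0.003,0.066],[0,0,0]],
    [[0,-0.003,0.068],[0,0,0]],
    [[0,-0.003,0.068],[0,0,0]],
    [[0,-0.003,0.068],[0,0,0]],
  ],
)

```text
time: 15.68
ee_pos: [0.4755, -0.1131, 0.0254]
eef_rot: [0.0, 0.717, 0.698, 0.0]
ft_force: [-0.1, 0.2, -5.6]
grip_width: 0.45
gripper_force: 71.7
```

```bash
python3 m.py 475.9 -113.4 25 -1.5; python3 -c "
from workcell import *;print(sense()['ft_force'])"
```

```text
t 15.68 phi -1.5 pos [ 475.5 -113.1   25.4] shift [-0.0005  0.0007  0.0007] turn [ 0.001 -0.    -0.002]
[-0.14903805  0.23455017 -5.58696989]
```

Still hanging (−5.6 N), so I'll lower it a little more.

>>> carry_out(
  rows=[
    [[0,0,0.001],[0,0,0]],
    [[0,0,0.002],[0,0,0]],
    [[0,0,0.002],[0,0,0]],
  ],
)

```text
time: 16.05
ee_pos: [0.4755, -0.113, 0.0248]
eef_rot: [-0.0, 0.717, 0.698, 0.0]
ft_force: [-2.2, 1.0, 5.8]
grip_width: 0.453
gripper_force: 72.3
```

Contact. I'll open and rise, then go to the bolt.

>>> carry_out(
  rows=[
    [[0,0,0],[0,0,0]],
    [[0,0,0],[0,0,0]],
    [[0,0,0],[0,0,0]],
    [[0,0,0],[0,0,0]],
    [[0,0,0],[0,0,0]],
    [[0,0,-0.04],[0,0,0]],
    [[0,0,-0.1],[0,0,0]],
    [[0,0,-0.16],[0,0,0]],
    [[0,0,-0.2],[0,0,0]],
    [[0,0,-0.2],[0,0,0]],
  ],
  jaw=1,
)

```text
time: 17.3
ee_pos: [0.4766, -0.1133, 0.1457]
eef_rot: [0.001, 0.717, 0.698, 0.002]
ft_force: [0.4, 0.5, 0.3]
grip_width: 0.997
gripper_force: 0.0
```

```bash
python3 m.py 654.5 -19 150 -1.5
```

```text
t 17.30 phi -1.5 pos [ 476.6 -113.3  145.7] shift [ 0.165   0.2923 -0.0059] turn [ 0.008 -0.    -0.001]
```

>>> carry_out(
  rows=[
    [[0.03,0.053,-0.006],[0,0,0]],
    [[0.07,0.125,-0.006],[0,0,0]],
    [[0.11,0.2,-0.006],[0,0,0]],
    [[0.145,0.257,-0.006],[0,0,0]],
    [[0.165,0.292,-0.006],[0,0,0]],
    [[0.165,0.292,-0.006],[0,0,0]],
    [[0.165,0.292,0.01],[0,0,0]],
    [[0.165,0.292,0.05],[0,0,0]],
    [[0.165,0.292,0.08],[0,0,0]],
    [[0.165,0.292,0.1],[0,0,0]],
    [[0.165,0.292,0.1],[0,0,0]],
    [[0.165,0.292,0.1],[0,0,0]],
  ],
)

```text
time: 18.8
ee_pos: [0.6536, -0.019, 0.0846]
eef_rot: [0.0, 0.717, 0.697, 0.0]
ft_force: [0.0, -0.6, -0.2]
grip_width: 1.0
gripper_force: 0.0
```

```bash
python3 - <<'E'
from h import *; from m import go
go(654.3,-19,27,-1.5)
Cam("side").crop("s5",150,100,450,420,1.85)
E
```

```text
t 18.80 phi -1.6 pos [653.6 -19.   84.6] shift [-0.      0.0011  0.096 ] turn [ 0.002 -0.    -0.002]
```

View pics/s5.png

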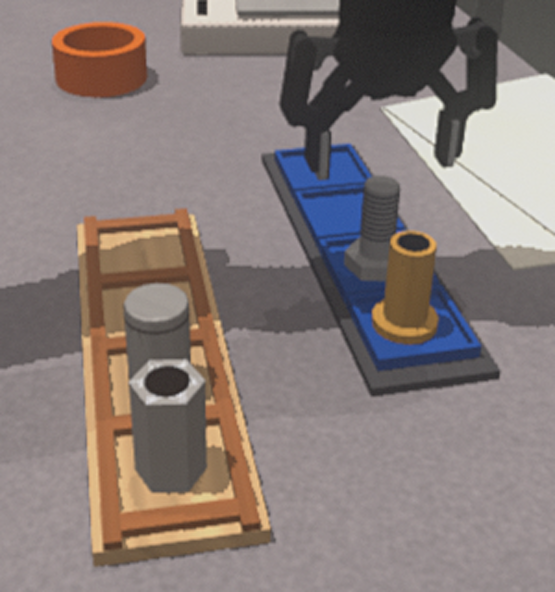

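The nut (168,440) and the roller (157,330) stand upright in their places. The gripper straddles the bolt at (380,220), so I'll descend and close.

>>> carry_out(
  rows=[
    [[0,0.001,0.03],[0,0,0]],
    [[0,0.001,0.06],[0,0,0]],
    [[0,0.001,0.08],[0,0,0]],
    [[0,0.001,0.096],[0,0,0]],
    [[0,0.001,0.096],[0,0,0]],
    [[0,0.001,0.096],[0,0,0]],
  ],
)

```text
time: 19.6
ee_pos: [0.6541, -0.0189, 0.0267]
eef_rot: [0.0, 0.717, 0.697, 0.0]
ft_force: [1.1, -0.2, -0.5]
grip_width: 0.996
gripper_force: 0.0
```

>>> carry_out(
  rows=[
    [[0,0,0],[0,0,0]],
    [[0,0,0],[0,0,0]],
    [[0,0,0],[0,0,0]],
    [[0,0,0],[0,0,0]],
    [[0,0,0],[0,0,0]],
    [[0,0,0],[0,0,0]],
    [[0,0,0],[0,0,0]],
    [[0,0,0],[0,0,0]],
  ],
  jaw=0,
  force=60,
)

```text
time: 20.6
ee_pos: [0.6546, -0.0188, 0.027]
eef_rot: [0.001, 0.717, 0.698, 0.001]
ft_force: [2.6, 0.5, 5.4]
grip_width: 0.292
gripper_force: 59.0
```

>>> carry_out(
  rows=[
    [[0,0,-0.02],[0,0,0]],
    [[0,0,-0.06],[0,0,0]],
    [[0,0,-0.1],[0,0,0]],
    [[0,0,-0.13],[0,0,0]],
    [[0,0,-0.15],[0,0,0]],
    [[0,0,-0.15],[0,0,0]],
  ],
)

```text
time: 21.35
ee_pos: [0.6538, -0.0188, 0.1169]
eef_rot: [0.0, 0.717, 0.698, 0.0]
ft_force: [0.1, 0.4, -3.8]
grip_width: 0.292
gripper_force: 59.1
```

```bash
python3 m.py 480.3 -37.6 125 -1.5
```

```text
t 21.35 phi -1.5 pos [653.8 -18.8 116.9] shift [-0.0391 -0.2881 -0.0136] turn [ 0.001 -0.    -0.001]
```

>>> carry_out(
  rows=[
    [[-0.003,-0.02,0],[0,0,0]],
    [[-0.01,-0.07,0],[0,0,0]],
    [[-0.018,-0.13,0],[0,0,0]],
    [[-0.026,-0.19,0],[0,0,0]],
    [[-0.033,-0.24,0],[0,0,0]],
    [[-0.037,-0.275,0],[0,0,0]],
    [[-0.039,-0.287,0.02],[0,0,0]],
    [[-0.039,-0.287,0.05],[0,0,0]],
    [[-0.039,-0.287,0.08],[0,0,0]],
    [[-0.039,-0.287,0.09],[0,0,0]],
    [[-0.039,-0.287,0.09],[0,0,0]],
    [[-0.039,-0.287,0.09],[0,0,0]],
  ],
)

```text
time: 22.85
ee_pos: [0.4815, -0.0376, 0.0627]
eef_rot: [0.0, 0.717, 0.697, 0.0]
ft_force: [0.5, -0.4, -3.0]
grip_width: 0.287
gripper_force: 59.4
```

```bash
python3 m.py 480.3 -37.6 27.3 -1.5
```

```text
t 22.85 phi -1.5 pos [481.5 -37.6  62.7] shift [ 0.    -0.002  0.059] turn [ 0.002 -0.    -0.002]
```

>>> carry_out(
  rows=[
    [[0,-0.002,0.02],[0,0,0]],
    [[0,-0.002,0.04],[0,0,0]],
    [[0,-0.002,0.05],[0,0,0]],
    [[0,-0.002,0.055],[0,0,0]],
    [[0,-0.002,0.058],[0,0,0]],
    [[0,-0.002,0.0595],[0,0,0]],
    [[0,-0.002,0.0595],[0,0,0]],
    [[0,-0.002,0.0595],[0,0,0]],
  ],
)

```text
time: 23.85
ee_pos: [0.4799, -0.0376, 0.027]
eef_rot: [0.0, 0.717, 0.697, 0.0]
ft_force: [-0.4, -0.1, -1.0]
grip_width: 0.289
gripper_force: 59.7
```

>>> carry_out(
  rows=[
    [[0,0,0.0007],[0,0,0]],
    [[0,0,0.0007],[0,0,0]],
  ],
)

```text
time: 24.1
ee_pos: [0.4799, -0.0376, 0.0269]
eef_rot: [-0.0, 0.717, 0.697, 0.0]
ft_force: [-2.2, 0.8, 5.2]
grip_width: 0.288
gripper_force: 60.1
```

>>> carry_out(
  rows=[
    [[0,0,0],[0,0,0]],
    [[0,0,0],[0,0,0]],
    [[0,0,0],[0,0,0]],
    [[0,0,0],[0,0,0]],
    [[0,0,0],[0,0,0]],
    [[0,0,-0.04],[0,0,0]],
    [[0,0,-0.1],[0,0,0]],
    [[0,0,-0.16],[0,0,0]],
    [[0,0,-0.2],[0,0,0]],
    [[0,0,-0.2],[0,0,0]],
  ],
  jaw=1,
)

```text
time: 25.35
ee_pos: [0.481, -0.0376, 0.1479]
eef_rot: [0.001, 0.717, 0.698, 0.002]
ft_force: [0.3, -0.6, -1.2]
grip_width: 1.002
gripper_force: 0.0
```

```bash
python3 m.py 651.3 -91.3 150 -1.5
```

```text
t 25.35 phi -1.5 pos [481.  -37.6 147.9] shift [-0.0819  0.2862 -0.0023] turn [ 0.008 -0.002 -0.001]
```

>>> carry_out(
  rows=[
    [[-0.015,0.053,-0.002],[0,0,0]],
    [[-0.035,0.125,-0.002],[0,0,0]],
    [[-0.056,0.195,-0.002],[0,0,0]],
    [[-0.072,0.25,-0.002],[0,0,0]],
    [[-0.082,0.286,-0.002],[0,0,0]],
    [[-0.082,0.286,-0.002],[0,0,0]],
    [[-0.082,0.286,0.01],[0,0,0]],
    [[-0.082,0.286,0.05],[0,0,0]],
    [[-0.082,0.286,0.08],[0,0,0]],
    [[-0.082,0.286,0.1],[0,0,0]],
    [[-0.082,0.286,0.1],[0,0,0]],
    [[-0.082,0.286,0.1],[0,0,0]],
  ],
)

```text
time: 26.85
ee_pos: [0.6504, -0.0915, 0.0869]
eef_rot: [0.0, 0.717, 0.697, 0.0]
ft_force: [-0.1, -0.2, -0.4]
grip_width: 0.997
gripper_force: 0.0
```

```bash
python3 - <<'E'
from h import *; from m import go
go(651.3,-91.3,25.5,-1.5)
Cam("side").crop("s6",150,100,450,420,1.85)
E
```

```text
t 26.85 phi -1.6 pos [650.4 -91.5  86.9] shift [0.0004 0.0014 0.1023] turn [ 0.002  0.    -0.002]
```

View pics/s6.png

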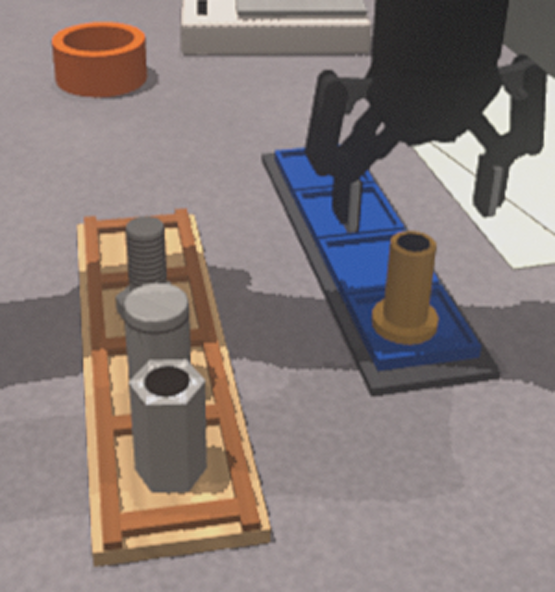

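The nut, roller and bolt (145,255) all stand upright on the wood rack. The gripper straddles the bush at (410,280), so I'll descend.

>>> carry_out(
  rows=[
    [[0,0.001,0.03],[0,0,0]],
    [[0,0.001,0.06],[0,0,0]],
    [[0,0.001,0.085],[0,0,0]],
    [[0,0.001,0.102],[0,0,0]],
    [[0,0.001,0.102],[0,0,0]],
    [[0,0.001,0.102],[0,0,0]],
  ],
)

```text
time: 27.65
ee_pos: [0.6509, -0.0915, 0.0254]
eef_rot: [0.0, 0.717, 0.697, 0.0]
ft_force: [-0.4, 0.3, 0.1]
grip_width: 0.999
gripper_force: 0.0
```

>>> carry_out(
  rows=[
    [[0,0,0],[0,0,0]],
    [[0,0,0],[0,0,0]],
    [[0,0,0],[0,0,0]],
    [[0,0,0],[0,0,0]],
    [[0,0,0],[0,0,0]],
    [[0,0,0],[0,0,0]],
    [[0,0,0],[0,0,0]],
    [[0,0,0],[0,0,0]],
  ],
  jaw=0,
  force=60,
)

```text
time: 28.65
ee_pos: [0.6511, -0.0914, 0.0256]
eef_rot: [0.0, 0.717, 0.698, 0.0]
ft_force: [0.4, 0.3, 5.7]
grip_width: 0.345
gripper_force: 59.5
```

>>> carry_out(
  rows=[
    [[0,0,-0.02],[0,0,0]],
    [[0,0,-0.06],[0,0,0]],
    [[0,0,-0.1],[0,0,0]],
    [[0,0,-0.14],[0,0,0]],
    [[0,0,-0.16],[0,0,0]],
    [[0,0,-0.16],[0,0,0]],
  ],
)

```text
time: 29.4
ee_pos: [0.6503, -0.0914, 0.1213]
eef_rot: [-0.0, 0.717, 0.697, 0.0]
ft_force: [0.3, 0.7, -2.5]
grip_width: 0.349
gripper_force: 59.5
```

```bash
python3 m.py 484.6 38.3 125 -1.5
```

```text
t 29.40 phi -1.5 pos [650.3 -91.4 121.3] shift [ 0.2086 -0.2819 -0.0062] turn [ 0.    -0.    -0.002]
```

>>> carry_out(
  rows=[
    [[0.015,-0.02,0],[0,0,0]],
    [[0.05,-0.068,0],[0,0,0]],
    [[0.09,-0.122,0],[0,0,0]],
    [[0.13,-0.176,0],[0,0,0]],
    [[0.17,-0.23,0],[0,0,0]],
    [[0.197,-0.267,0],[0,0,0]],
    [[0.209,-0.281,0.01],[0,0,0]],
    [[0.209,-0.281,0.04],[0,0,0]],
    [[0.209,-0.281,0.08],[0,0,0]],
    [[0.209,-0.281,0.1],[0,0,0]],
    [[0.209,-0.281,0.1],[0,0,0]],
    [[0.209,-0.281,0.1],[0,0,0]],
  ],
)

```text
time: 30.9
ee_pos: [0.486, 0.0383, 0.0615]
eef_rot: [0.0, 0.717, 0.697, 0.0]
ft_force: [0.2, -0.6, -3.2]
grip_width: 0.345
gripper_force: 59.7
```

```bash
python3 m.py 484.6 38.3 25.7 -1.5
```

```text
t 30.90 phi -1.6 pos [486.   38.3  61.5] shift [-0.0001 -0.0024  0.0596] turn [ 0.002 -0.    -0.002]
```

>>> carry_out(
  rows=[
    [[0,-0.002,0.02],[0,0,0]],
    [[0,-0.002,0.04],[0,0,0]],
    [[0,-0.002,0.05],[0,0,0]],
    [[0,-0.002,0.055],[0,0,0]],
    [[0,-0.002,0.058],[0,0,0]],
    [[0,-0.002,0.0596],[0,0,0]],
    [[0,-0.002,0.0596],[0,0,0]],
    [[0,-0.002,0.0596],[0,0,0]],
  ],
)

```text
time: 31.9
ee_pos: [0.4844, 0.0386, 0.0256]
eef_rot: [0.0, 0.717, 0.697, 0.0]
ft_force: [-1.0, -0.8, -0.4]
grip_width: 0.349
gripper_force: 59.9
```

>>> carry_out(
  rows=[
    [[0,0,0.0007],[0,0,0]],
    [[0,0,0.0007],[0,0,0]],
  ],
)

```text
time: 32.15
ee_pos: [0.4844, 0.0385, 0.0255]
eef_rot: [-0.0, 0.717, 0.697, 0.0]
ft_force: [-2.1, -0.2, 4.8]
grip_width: 0.347
gripper_force: 60.3
```

>>> carry_out(
  rows=[
    [[0,0,0],[0,0,0]],
    [[0,0,0],[0,0,0]],
    [[0,0,0],[0,0,0]],
    [[0,0,0],[0,0,0]],
    [[0,0,0],[0,0,0]],
    [[0,0,-0.04],[0,0,0]],
    [[0,0,-0.1],[0,0,0]],
    [[0,0,-0.18],[0,0,0]],
    [[0.1,0,-0.22],[0,0,0]],
    [[0.2,0,-0.22],[0,0,0]],
    [[0.3,0,-0.22],[0,0,0]],
    [[0.3,0,-0.22],[0,0,0]],
  ],
  jaw=1,
)

```text
time: 33.65
ee_pos: [0.4881, 0.2245, 0.1567]
eef_rot: [-0.001, 0.713, 0.701, 0.001]
ft_force: [-0.2, -0.9, 0.3]
grip_width: 1.001
gripper_force: 0.0
```

```bash
python3 - <<'E'
from h import *
Cam("side").crop("s7",150,150,430,420,2); Cam("top").crop("t7",180,130,420,300,3.3)
E
```

```text
(no output)
```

View pics/s7.png

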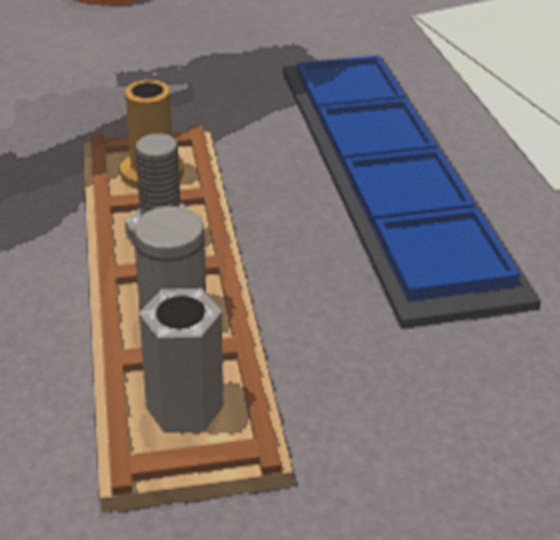

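View pics/t7.png

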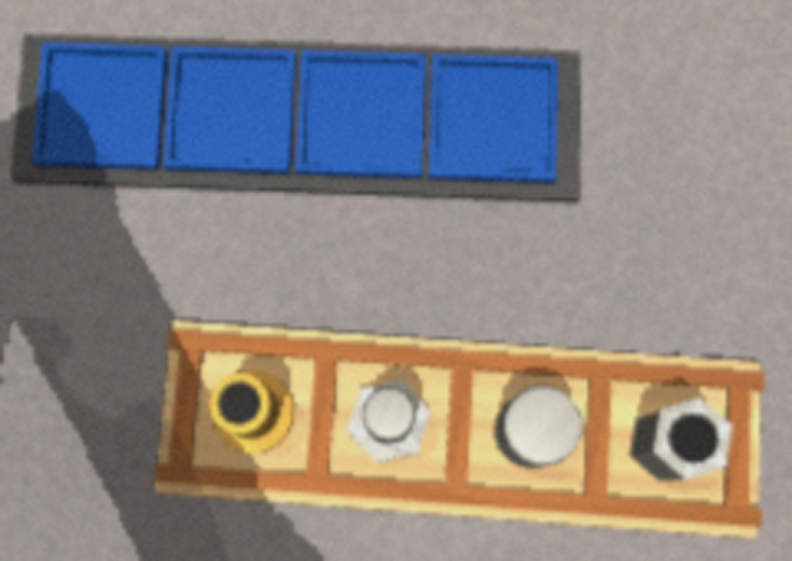

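All four parts stand upright and near the middle of their places. In the top view they read bush (250,410), bolt (390,418), roller (540,428) and nut (675,440) from left to right, with the trays empty and the gripper clear.

```bash
python3 -c "from workcell import *;print(hand_in())"
```

```text
the job is handed in; nothing more can be done
None
```

The job is handed in: bush, bolt, roller and nut now stand left to right on the wooden rack, upright and near the middle of their places, finished at about 34 s of the 93 s allowed.

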